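# Set the reader's display and hold its sprung lid at the mark

### The job

Prepare the bench reader for its lid check: first raise the folded display on the left, by its bow handle, until its pointer stands beside the brass marker block clamped on the arc next to it, and let go so that it stays there. Then lift the sprung chamber lid on the right by its bow handle until its pointer stands beside the marker block on its own arc, and finish while holding the lid still there with the gripper, for the spring would shut it. Do not shift the marker blocks or the things standing around.

Things in the scene. Friction and masses are not known exactly. Their poses are not given: they have to be found in the camera images.
- reader: bench reader, fixed: grey housing 200 mm deep (x), 350 wide (y), 75 high; origin in the centre of its underside; its front with the two handles faces its -x, roughly the robot. Two white flaps lie on it, tops 87 mm above the bench: display centred at y = +85 mm, lid at y = -85 mm; a thin metal arc beside each (y = +166, -166 mm) rises to 200 mm above the bench
- display (a joint): angle of the display, 0 = folded flat, grows as its front edge rises (rad, up to 1.15). The display is the left (+y) white flap, 163 mm deep, 120 mm wide, 12 mm thick, about 0.22 kg, hinged on its far edge, screen underneath. Stiff hinge: takes about 5 N at the handle to raise and stays where it is left; starts flat or nearly so
- display_hinge (a point): point on the display's hinge line, midway across its width; the line runs along the reader's y axis, 81 mm above the bench, 70 mm behind the reader's centre (reader x = +70 mm)
- display_handle (a point): middle of the display's steel bow handle: a round bar 10 mm thick, 72 mm long, parallel to the hinge line. With the display shut it is 172 mm in front of the hinge line (reader -x) and 42 mm above it (36 mm above the flap's top face); it turns with the display, on a circle of 177 mm radius. Can be pinched from above, the fingers closing across the bar; it pivots between them
- display_pointer (a point): outer tip of the display's pointer, a 6 mm steel pin with a black foot that sticks out sideways from the display's left (+y) edge, 130 mm from the hinge line; turns with the display (this point's x axis lies along the display's face)
- display_mark (a joint): angle (rad) at which the display's marker block is clamped on its arc, measured like the display's own angle: the pointer is exactly beside the marker when the two readings are equal. Differs from run to run; clamped tight, must stay where it is
- display_mark_point (a point): centre of the display's marker block: a brass block 20 mm long along the arc, 14 x 12 mm across, clamped on the thin metal arc beside the display's left (+y) edge (radius 130 mm about the hinge line); 10 mm sideways of the pointer's tip when the two are level (its x axis points along the marked angle)
- lid (a joint): angle of the chamber lid, 0 = shut, grows as its front edge rises (rad, up to 1.15). The lid is the right (-y) white flap, same size as the display, about 0.15 kg, two low ribs on top, hinged on its far edge. A spring pulls it shut: 3 to 4 N at the handle when shut, 4 to 6 N at the marked angles; it snaps shut if let go
- lid_hinge (a point): point on the lid's hinge line, midway across its width; the line runs along the reader's y axis, 81 mm above the bench, 70 mm behind the reader's centre (reader x = +70 mm)
- lid_handle (a point): middle of the lid's steel bow handle: a round bar 10 mm thick, 72 mm long, parallel to the hinge line. With the lid shut it is 172 mm in front of the hinge line (reader -x) and 42 mm above it (36 mm above the flap's top face); it turns with the lid, on a circle of 177 mm radius. Can be pinched from above, the fingers closing across the bar; it pivots between them
- lid_pointer (a point): outer tip of the lid's pointer, a 6 mm steel pin with a black foot that sticks out sideways from the lid's right (-y) edge, 130 mm from the hinge line; turns with the lid (this point's x axis lies along the lid's face)
- lid_mark (a joint): angle (rad) at which the lid's marker block is clamped on its arc, measured like the lid's own angle: the pointer is exactly beside the marker when the two readings are equal. Differs from run to run; clamped tight, must stay where it is
- lid_mark_point (a point): centre of the lid's marker block: a brass block 20 mm long along the arc, 14 x 12 mm across, clamped on the thin metal arc beside the lid's right (-y) edge (radius 130 mm about the hinge line); 10 mm sideways of the pointer's tip when the two are level (its x axis points along the marked angle)
- loupe: black round magnifier, 50 mm across, 20 mm high, stands left of the reader; origin under its centre; bystander
- stamp: hand stamp with wooden grip, 26 x 50 x 74 mm high, stands left of the reader; origin under its centre; bystander
- stapler: stapler, 36 x 145 x 44 mm high, lies right of the reader; origin under its centre; bystander

How it is judged:
By the outcome, as a careful person would: the job done as asked, in the order asked, and still so for the second after the job is handed in, while the arm keeps its last pose, push and grip.
It also fails if it takes over 54 s, if anything falls off the work surface, if the arm or the gripper's body presses on something with over 40 N, if the wrist force passes 120 N, or if a joint passes its speed limit or range.

### The arm

A 6-joint arm with a two-finger parallel gripper is mounted at the origin on a cart in front of the work surface, level with it; the furniture and walls round the work are solid. World frame = base frame: x ahead of the robot, y to its left, z up, the work surface at z = 0. Lengths are in m, angles in degrees, forces in N, time in s.
With the tool pointing down it reaches from about 0.3 to 0.75 m from the base axis. Payload 8.5 kg.
Tool frame: the origin (TCP) lies midway between the tips of the shut fingers; the grasp point (between the pads) lies 19 mm behind it; z points along the fingers, y is the direction in which the jaws open and shut (so a half turn about z gives the same grasp; the last joint's range is limited). The gripper opens to 85 mm and grips with 20 to 120 N. Pads are 22 mm wide; open, the fingers measure 114 mm over their backs; the gripper's body (76 mm by 85 mm) begins 54 mm behind the grasp point. The pads swing forward as they close: fully open they stand 13 mm farther back than shut.
Start: joints at [53.44, 21.807, 74.336, -0, 83.858, -12.336], TCP at [0.226, 0.502, 0.231] pointing down, gripper open.
Joint ranges: [-178.18, 178.18], [-50.72, 133.34], [12.68, 142.11], [-81.47, 261.47], [9.98, 163.14], [-165.26, 165.26]. Speed limits (degrees/s): [136.94, 136.94, 180, 180, 180, 180].

### API

Orientations are given as a 3x3 rotation matrix whose columns are the frame's x, y, z axes.
In Python, from rig import env gives the robot as it stands.
- The arm moves only by the shell command python3 -m inch 'ROWS' [FORCE]. ROWS is text: rows parted by semicolons, each of 5 numbers parted by spaces: the finger opening in mm, from 0 to 85.4, then the shift along the tool's x, y, z in mm, then the turn about the tool's z in degrees. In form: jaw dx dy dz turn; .... A call has 1 to 10 rows; each row is the pose to reach, as a shift and turn from the pose commanded when the call began, along the tool's axes at that moment; what a row does not reach only later rows make up. A row lasts 1/8 s, in which the tool goes at most 62.5 mm and 10.7 degrees, less where a joint would pass 70% of its speed; a pose out of reach is approached as far as the arm can. A call with a gripper value outside its range is refused whole. The fingers move at their own pace and stop on an object; FORCE is the grip in N (left out, the last holds). Time passes only in rows, so rows that repeat a pose let the fingers close. It gives the time, the measured TCP pose, the force and the opening at its end, in the units of the state.
- env.observe(): the state, without advancing time (a new reading comes with each control period).
- env.get_image(name): name is "scene" or "top" or "wrist"; returns a dict with "color" (400x640x3 uint8, blue, green, red), "range_z" (400x640 float32, m along the optical axis (not along the pixel's ray), 0 where there is no reading), "fov_y" (degrees; the focal length in pixels is half the picture's height over the tangent of half this angle, whatever the lens; pixels are square), "cx", "cy" (the principal point, pixels), "R" (3x3) and "t" (3): a world point X has camera coordinates R X + t. Camera axes: x right, y down, z forward; pixel columns grow to the right and rows downward; lengths in m; the calibration is good to about 2 mm. The wrist camera is an equidistant fisheye: a pixel r from the principal point sees the ray r / f radians off the axis. A picture is of the moment at which its call begins.
- env.close_job(): hands the job in, once; it reports no verdict.
The state is a dict: "time_s": time; "q": joint angles; "qvel": joint speeds; "joint_efforts": joint torques, N m; "position": TCP position; "tool_rot": TCP orientation; "ft_force": force on the tool from outside, world axes, zero at the start; "wrist_torque": the same for the moment, N m; "grip_width": finger opening in m.
Only numpy, scipy, OpenCV 4.12 (cv2) and the standard library are available. Lean on these libraries where they do the work, as an engineer would, in place of code of your own. Each camera call takes 0.05 s, during which the arm holds its last target.

## Working session

There is one attempt and no reset: what is moved stays moved. The work goes in short steps, Python scripts to look and compute and a shell command to move; the robot and the scene stay as the last step left them, time stands still between calls to the robot, and variables do not carry over. Pictures are saved under pics/ and viewed, and the job is handed in when it is done.

```bash
ls; mkdir -p pics
python3 - <<'E'
from rig import env
import cv2,pickle
s=env.observe();print(s['time_s'],s['position'],s['tool_rot'],s['grip_width'])
for n in['scene','top','wrist']:
    d=env.get_image(n);cv2.imwrite(f'pics/{n}0.png',d['color']);pickle.dump(d,open(f'{n}0.pkl','wb'))
    print(n,d['fov_y'],d['cx'],d['cy'],d['R'].round(4).tolist(),d['t'].round(4))
E
```

```text
pics
0.0 [0.22550378 0.50132094 0.23070435] [[-9.11945129e-01  4.10311287e-01 -8.54143191e-04]
 [ 4.10312084e-01  9.11944339e-01 -1.23119191e-03]
 [ 2.73759112e-04 -1.47324474e-03 -9.99998877e-01]] 0.0854545316697132
scene 57.42587147687771 316.24700109370036 199.00183303163598 [[-0.4233, -0.9059, 0.0121], [-0.6591, 0.2988, -0.6901], [0.6216, -0.3001, -0.7236]] [0.2691 0.4786 0.5763]
top 45.514425721360624 308.0795909850283 191.5674146080269 [[0.0136, -0.9999, 0.0002], [-0.9903, -0.0135, -0.1386], [0.1386, 0.0017, -0.9904]] [-0.0215  0.6615  1.5362]
wrist 65.70646984690485 325.4304539431929 201.26561698984264 [[0.4097, 0.9122, -0.0006], [0.8684, -0.3898, 0.3064], [0.2793, -0.126, -0.9519]] [-0.5494 -0.0391  0.3808]
```

View pics/scene0.png

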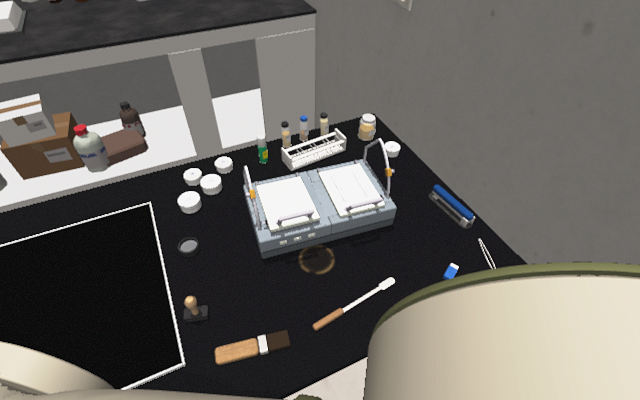

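View pics/top0.png

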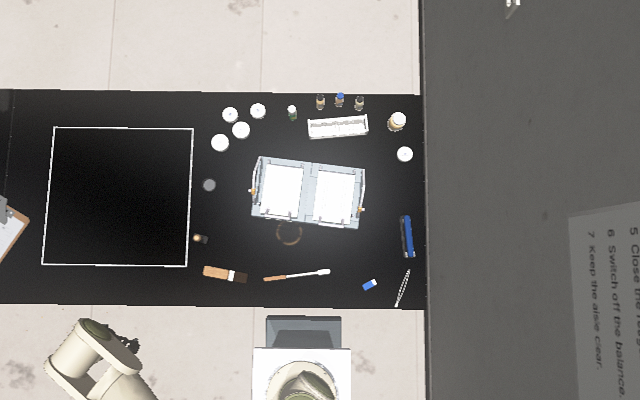

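View pics/wrist0.png

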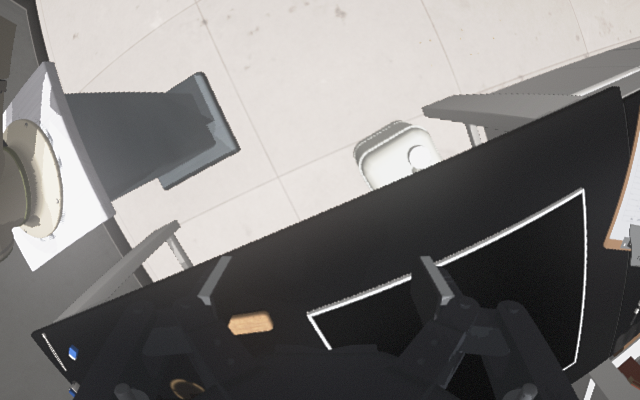

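The scene view shows the reader at about (320,200), its display on the left and lid on the right, with brass markers near (252,195) and (389,172). The top view has the reader centred at about (308,192). Next I'll localise it precisely.

```bash
cat > h.py <<'E'
import numpy as np,cv2,pickle
def foc(d): return 200/np.tan(np.radians(d['fov_y']/2))
def cloud(d):
    f=foc(d);v,u=np.mgrid[0:400,0:640];z=d['range_z'].astype(float)
    P=np.stack([(u-d['cx'])/f*z,(v-d['cy'])/f*z,z],-1)
    return (P-d['t'])@d['R']
def ray(d,u,v):
    f=foc(d);r=np.array([(u-d['cx'])/f,(v-d['cy'])/f,1.])
    return -d['R'].T@d['t'], d['R'].T@r
def proj(d,X):
    c=np.asarray(X)@d['R'].T+d['t'];f=foc(d)
    return np.stack([c[...,0]/c[...,2]*f+d['cx'],c[...,1]/c[...,2]*f+d['cy']],-1)
E
python3 - <<'E'
from h import *
for n in['top','scene']:
    d=pickle.load(open(n+'0.pkl','rb'));C=cloud(d);img=d['color'].astype(int)
    m=(img.min(-1)>200)&(C[...,2]>.06)&(C[...,2]<.11)&(C[...,0]>.4)&(C[...,0]<.9)&(abs(C[...,1])<.3)
    k,lab,st,ce=cv2.connectedComponentsWithStats(m.astype(np.uint8))
    for i in range(1,k):
        if st[i,4]<200: continue
        p=C[lab==i]; r=cv2.minAreaRect((p[:,:2]*1000).astype(np.float32))
        print(n,st[i],np.median(p,0).round(4),r)
    # housing all
    m=(C[...,2]>.05)&(C[...,2]<.1)&(C[...,0]>.45)&(C[...,0]<.85)&(C[...,1]<.22)&(C[...,1]>-.25)
    p=C[m];print('all',len(p),cv2.minAreaRect((p[:,:2]*1000).astype(np.float32)))
    hsv=cv2.cvtColor(d['color'],cv2.COLOR_BGR2HSV)
    m=(hsv[...,0]>8)&(hsv[...,0]<28)&(hsv[...,1]>120)&(hsv[...,2]>100)
    k,lab,st,ce=cv2.connectedComponentsWithStats(m.astype(np.uint8))
    for i in range(1,k):
        if st[i,4]>8: print('brass',st[i],ce[i].round(1),np.median(C[lab==i],0).round(4))
d=pickle.load(open('scene0.pkl','rb'))
cv2.imwrite('pics/s_crop.png',cv2.resize(d['color'][125:260,235:405],None,fx=4.5,fy=4.4,interpolation=cv2.INTER_CUBIC))
d=pickle.load(open('top0.pkl','rb'))
cv2.imwrite('pics/t_crop.png',cv2.resize(d['color'][145:240,240:375],None,fx=5.5,fy=5.5,interpolation=cv2.INTER_CUBIC))
E
```

```text
top [ 252  157  111   71 5408] [ 0.6558 -0.0152  0.0867] ((658.1025390625, -11.224655151367188), (342.87432861328125, 196.46798706054688), 83.58578491210938)
all 6086 ((657.0140991210938, -12.484664916992188), (349.3172302246094, 203.5244903564453), 83.49333953857422)
brass [252 189   3   5  10] [252.9 191.2] [0.6437 0.1561 0.1709]
scene [ 319  163   62   53 1805] [ 0.6429 -0.0931  0.087 ] ((643.99951171875, -100.01005554199219), (127.56489562988281, 177.75465393066406), 83.93217468261719)
scene [ 256  176   64   54 1874] [0.6625 0.0741 0.0918] ((664.106689453125, 69.02545166015625), (125.26016998291016, 177.27627563476562), 83.71465301513672)
all 8092 ((653.40869140625, -12.162796020507812), (349.9302062988281, 205.14505004882812), 83.48822784423828)
brass [ 46 136  10   4  14] [ 50.5 137.5] [ 2.1171  0.8788 -0.4659]
brass [385 168   7   9  44] [388.2 171.7] [ 0.5908 -0.1696  0.1507]
brass [249 190   7   9  43] [251.9 193.6] [0.64   0.1572 0.1683]
brass [338 308   5   5  11] [339.8 310.3] [0.3795 0.0626 0.013 ]
brass [324 312  11   9  29] [330. 316.] [0.3768 0.0879 0.0123]
brass [253 349   6   5  17] [255.6 350.5] [0.3735 0.2554 0.0137]
brass [231 351  10   4  13] [235.8 352.4] [0.3857 0.291  0.0146]
brass [216 357   8   5  14] [218.9 359.3] [0.3865 0.3255 0.0133]
```

View pics/s_crop.png

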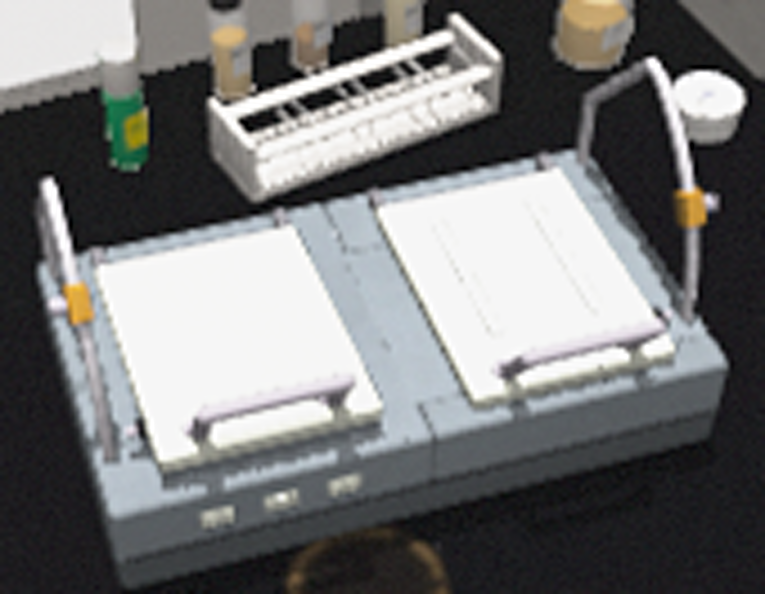

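View pics/t_crop.png

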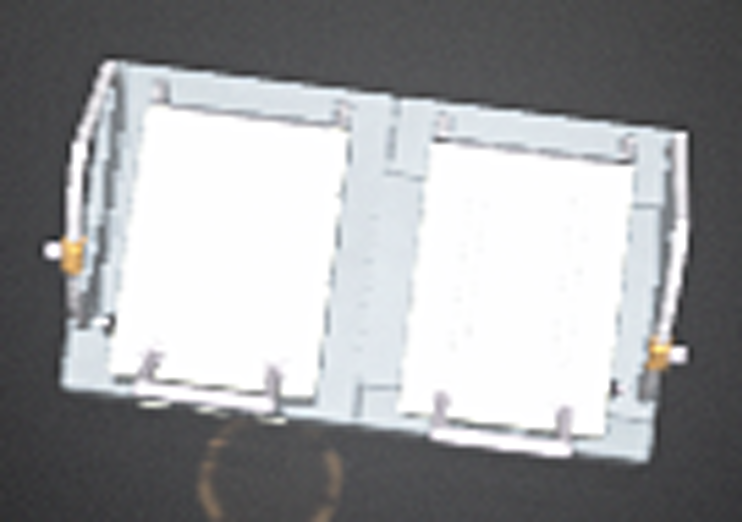

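```bash
cat >> h.py <<'E'
yaw=np.radians(-6.5); c0=np.array([.655,-.0123,0])
Rr=np.array([[np.cos(yaw),-np.sin(yaw),0],[np.sin(yaw),np.cos(yaw),0],[0,0,1]])
def tor(P): return (P-c0)@Rr
def tow(p): return np.asarray(p)@Rr.T+c0
def handle(th,s): 
    a=th+np.arctan2(42,172); return tow([.07-.177*np.cos(a),s*.085,.081+.177*np.sin(a)])
def ang(d,u,v,y):
    o,r=ray(d,u,v);o=(o-c0)@Rr;r=r@Rr;k=(y-o[1])/r[1];p=o+k*r
    return p,np.hypot(.07-p[0],p[2]-.081),np.arctan2(p[2]-.081,.07-p[0])
E
python3 - <<'E'
from h import *
for n in['top','scene']:
    d=pickle.load(open(n+'0.pkl','rb'));C=tor(cloud(d))
    for s in(1,-1):
        m=(C[...,2]>.108)&(C[...,2]<.14)&(abs(C[...,0]+.1)<.03)&(abs(C[...,1]-s*.085)<.06)
        p=C[m];print(n,'handle',s,len(p),p.mean(0).round(4),p.min(0).round(3),p.max(0).round(3))
    # housing edges in reader frame
    m=(C[...,2]>.069)&(C[...,2]<.08)
    for ax,o in((0,1),(1,0)):
        for lo,hi in ((-.14,-.06),(.06,.14)):
            q=C[m&(C[...,o]>lo)&(C[...,o]<hi)&(abs(C[...,ax])<.22)]
            print(n,'axis',ax,lo,np.percentile(q[:,ax],[1,99]).round(4)) if len(q) else 0
d=pickle.load(open('scene0.pkl','rb'))
print(ang(d,251.9,193.6,.166),ang(d,388.2,171.7,-.166))
d=pickle.load(open('top0.pkl','rb'))
print(ang(d,252.9,191.2,.166))
print('handles',handle(0,1),handle(0,-1))
E
```

```text
top handle 1 77 [-0.0913  0.0832  0.1315] [-0.101  0.044  0.108] [-0.074  0.125  0.14 ]
top handle -1 100 [-0.0974 -0.0864  0.1245] [-0.104 -0.126  0.108] [-0.082 -0.046  0.133]
top axis 0 -0.14 [-0.0962  0.1025]
top axis 0 0.06 [-0.0972  0.1022]
top axis 1 -0.14 [-0.173   0.1719]
top axis 1 0.06 [-0.1675  0.1696]
scene handle 1 153 [-0.1001  0.0849  0.1349] [-0.106  0.046  0.108] [-0.086  0.126  0.14 ]
scene handle -1 146 [-0.1039 -0.0813  0.1254] [-0.109 -0.124  0.112] [-0.094 -0.044  0.13 ]
scene axis 0 -0.14 [-0.1011  0.0977]
scene axis 0 0.06 [-0.1012  0.097 ]
scene axis 1 -0.14 [-0.1716  0.1724]
scene axis 1 0.06 [-0.1716  0.1733]
(array([-0.02868625,  0.166     ,  0.16207961]), np.float64(0.12772188332103443), np.float64(0.6877674764597899)) (array([-0.04215385, -0.166     ,  0.14766087]), np.float64(0.13046899128930659), np.float64(0.5362694452376645))
(array([-0.03065121,  0.166     ,  0.16891368]), np.float64(0.13363937067886542), np.float64(0.7179507534408232))
handles [0.56332974 0.08369443 0.12298727] [ 0.54408519 -0.08521278  0.12298727]
```

```bash
python3 -m inch '60 -481 -241 -20 72; 60 -481 -241 -20 72; 60 -481 -241 -20 72; 60 -481 -241 -20 72; 60 -481 -241 -20 72; 60 -481 -241 -20 72; 60 -481 -241 -20 72; 60 -481 -241 -20 72; 60 -481 -241 -20 72; 60 -481 -241 -20 72' 60
python3 - <<'E'
from rig import env
from h import *
s=env.observe();print(s['position'],s['tool_rot'].round(4) if hasattr(s['tool_rot'],'round') else s['tool_rot'],s['q'])
for n in['scene','wrist']:
    d=env.get_image(n);cv2.imwrite(f'pics/{n}1.png',d['color']);pickle.dump(d,open(f'{n}1.pkl','wb'))
d=pickle.load(open('scene0.pkl','rb'));C=tor(cloud(d))
for s in(1,-1):
    m=(C[...,2]>.118)&(C[...,2]<.16)&(abs(C[...,0]+.1)<.03)&(abs(C[...,1]-s*.085)<.025)
    p=C[m];print('handle',s,len(p),p.mean(0).round(4),p.min(0).round(3),p.max(0).round(3))
for s in(1,-1):
    m=(C[...,2]>.075)&(C[...,2]<.12)&(C[...,0]<.05)&(C[...,0]>-.06)&(abs(C[...,1]-s*.085)<.05)
    p=C[m];print('flap slope',np.polyfit(p[:,0],p[:,2],1))
E
```

```text
time_s: 1.4
position: [0.5665, 0.0823, 0.2505]
tool_rot: [[0.112, 0.994, -0.001], [0.994, -0.112, -0.0], [-0.0, -0.001, -1.0]]
ft_force: [0.0, 0.8, -0.5]
grip_width: 0.0601
[0.56649556 0.08231279 0.25045063] [[ 1.118e-01  9.937e-01 -1.000e-03]
 [ 9.937e-01 -1.118e-01 -1.000e-04]
 [-3.000e-04 -1.000e-03 -1.000e+00]] [-3.57203951e+00  2.34196662e+01  6.85509895e+01 -1.16843007e-02
  8.80874820e+01  2.84828376e+00]
handle 1 101 [-0.1011  0.0849  0.1378] [-0.106  0.06   0.131] [-0.095  0.11   0.142]
handle -1 86 [-0.1043 -0.0849  0.126 ] [-0.109 -0.109  0.121] [-0.099 -0.06   0.13 ]
flap slope [-0.0704021   0.09171475]
flap slope [0.00241579 0.08721049]
```

View pics/wrist1.png

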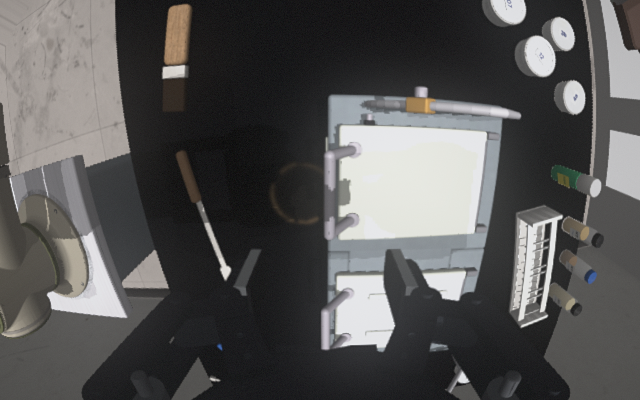

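View pics/scene1.png

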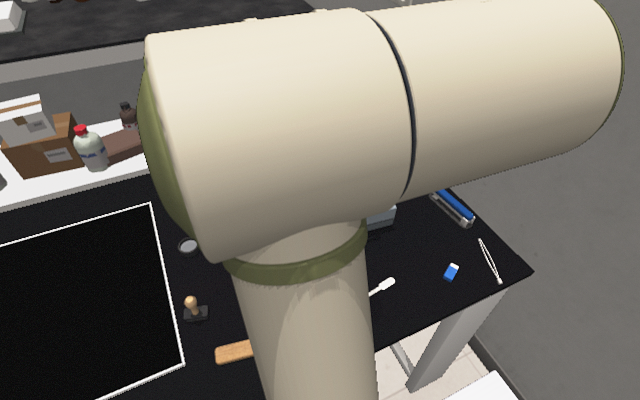

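Wrist view: the display handle is at (330,195), the lid handle at (326,322), the display's brass block at (420,105) and its pointer foot at (368,118). Next I'll use fisheye rays to check the fit.

```bash
cat >> h.py <<'E'
def wray(d,u,v):
    f=foc(d);x=u-d['cx'];y=v-d['cy'];r=np.hypot(x,y);t=r/f
    k=np.array([x/r*np.sin(t),y/r*np.sin(t),np.cos(t)]);return -d['R'].T@d['t'],d['R'].T@k
def wproj(d,X):
    c=d['R']@np.asarray(X)+d['t'];rr=np.hypot(c[0],c[1]);t=np.arctan2(rr,c[2])*foc(d)
    return np.array([d['cx']+c[0]/rr*t,d['cy']+c[1]/rr*t])
def hit(o,r,ax,val):
    o=(o-c0)@Rr;r=r@Rr;return o+(val-o[ax])/r[ax]*r
def wang(d,u,v,y):
    p=hit(*wray(d,u,v),1,y);return p.round(4),np.hypot(.07-p[0],p[2]-.081).round(4),np.arctan2(p[2]-.081,.07-p[0]).round(4)
def P(th,r,y): return tow([.07-r*np.cos(th),y,.081+r*np.sin(th)])
E
python3 - <<'E'
from h import *
d=pickle.load(open('wrist1.pkl','rb'))
print('cam',-d['R'].T@d['t'])
for th in(0,.07):print('handle',wproj(d,handle(th,1)))
print('lidh',wproj(d,handle(0,-1)))
for n,X in(('fl',[-.1,.175,.075]),('bl',[.1,.175,.075]),('fr',[-.1,0,.075])):print(n,wproj(d,tow(X)))
for th in(.66,.7,.74):print('mark',th,wproj(d,P(th,.13,.166)))
hsv=cv2.cvtColor(d['color'],cv2.COLOR_BGR2HSV)
m=((hsv[...,0]>8)&(hsv[...,0]<28)&(hsv[...,1]>120)&(hsv[...,2]>100)).astype(np.uint8);m[130:]=0;m[:,:380]=0
k,lab,st,ce=cv2.connectedComponentsWithStats(m)
for i in range(1,k):
    if st[i,4]>15: print(st[i],ce[i],wang(d,*ce[i],.166))
cv2.imwrite('pics/w1c.png',cv2.resize(d['color'][80:245,310:520],None,fx=3.6,fy=3.6,interpolation=cv2.INTER_CUBIC))
E
```

```text
cam [0.57301008 0.16204882 0.39397832]
handle [324.53214082 192.82280396]
handle [328.32245322 196.6516945 ]
lidh [324.15264282 335.14671665]
fl [326.93122516  94.3085567 ]
bl [503.0888934  106.70024996]
fr [326.16262099 252.07161215]
mark 0.66 [415.64479042 105.4029399 ]
mark 0.7 [421.24671018 105.7331283 ]
mark 0.74 [427.12748188 106.10610232]
[408  98  26  15 175] [422.08571429 103.48      ] (array([-0.0623,  0.166 ,  0.2707]), np.float64(0.2313), np.float64(0.9619))
```

View pics/w1c.png

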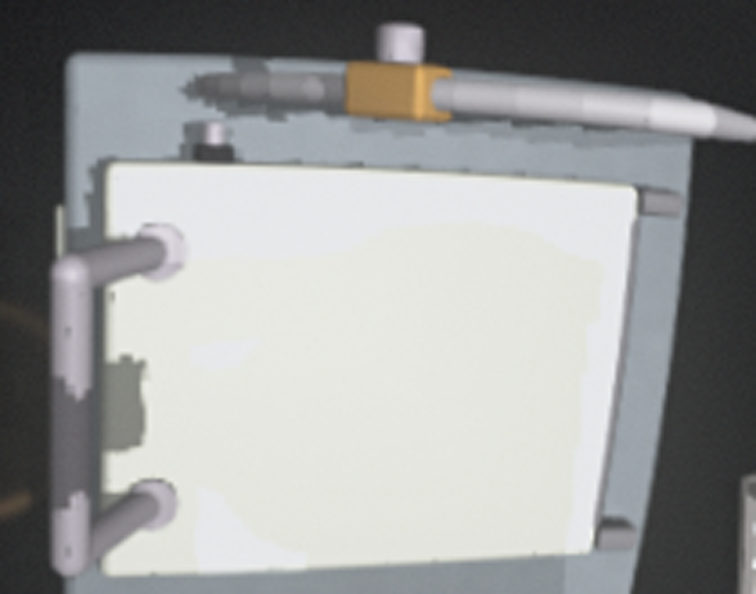

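```bash
python3 -m inch '45 0 0 50 0; 45 0 0 95 0; 45 0 0 125 0; 45 0 0 134 0; 45 0 0 134 0; 0 0 0 134 0; 0 0 0 134 0; 0 0 0 134 0; 0 0 0 134 0; 0 0 0 134 0' 60
python3 - <<'E'
from rig import env
from h import *
d=env.get_image('wrist');cv2.imwrite('pics/w2.png',d['color'])
E
```

```text
time_s: 2.75
position: [0.5689, 0.0842, 0.1189]
tool_rot: [[0.109, 0.994, 0.01], [0.994, -0.109, -0.0], [0.001, 0.01, -1.0]]
ft_force: [13.2, -0.3, -4.5]
grip_width: 0.0081
```

View pics/w2.png

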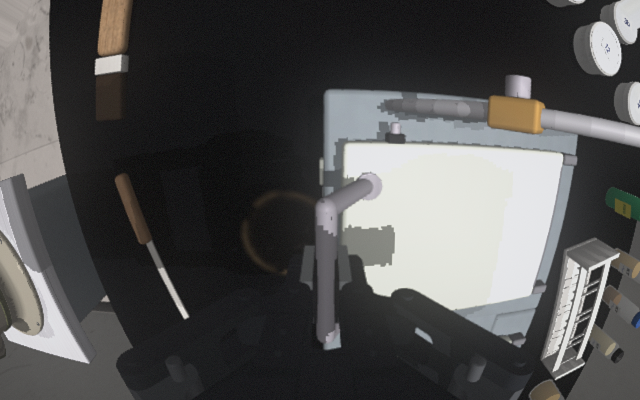

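The wrist view shows the jaws shut on the display bar at about (325,250), with a width of 8 mm and a 13 N side load. I'll ease that load during the lift and stop short of the mark.

```bash
python3 -m inch '0 0 4 0 0; 0 0 7 -10 0; 0 0 10 -19 0; 0 0 16 -31 0; 0 0 22 -42 0; 0 0 28 -50 0; 0 0 33 -57 0; 0 0 39 -64 0; 0 0 45 -70 0; 0 0 45 -70 0' 60
python3 - <<'E'
from rig import env
from h import *
for n in['wrist','scene']:
    d=env.get_image(n);cv2.imwrite(f'pics/{n}3.png',d['color']);pickle.dump(d,open(f'{n}3.pkl','wb'))
s=env.observe();p=np.array(s['position'])-.019*np.array(s['tool_rot'])[:,2]*1
q=tor(np.array(s['position'])+[0,0,.019]);print(q,np.hypot(.07-q[0],q[2]-.081),np.arctan2(q[2]-.081,.07-q[0])-.2395,s['ft_force'])
E
```

```text
time_s: 4.05
position: [0.6096, 0.0796, 0.1896]
tool_rot: [[0.108, 0.994, -0.001], [0.994, -0.108, -0.0], [-0.0, -0.001, -1.0]]
ft_force: [-10.6, 0.4, 7.6]
grip_width: 0.0075
[-0.05548401  0.08616607  0.20856774] 0.17894067345071593 0.5541324018387113 [-11.13591649   0.81084788   6.4245855 ]
```

View pics/wrist3.png

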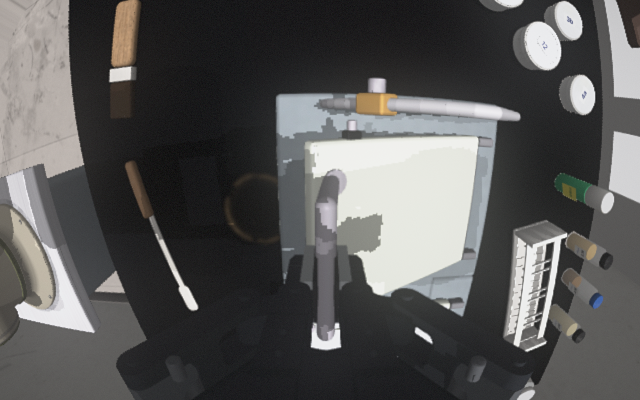

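View pics/scene3.png

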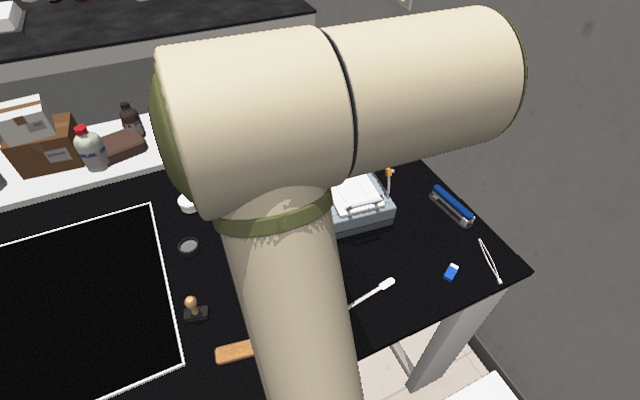

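Wrist view: the display is raised, with its pointer tip near (352,124) and the marker at (376,103). The pointer is still short of the mark. Now to quantify the difference.

```bash
cat > m.py <<'E'
from h import *
def show(fn,box,out):
    d=pickle.load(open(fn,'rb'));u0,v0,u1,v1=box
    cv2.imwrite(out,cv2.resize(d['color'][v0:v1,u0:u1],None,fx=7,fy=7,interpolation=cv2.INTER_CUBIC));return d
E
python3 - <<'E'
from m import *
d=show('wrist3.pkl',(315,70,415,145),'pics/w3c.png')
for th in(.5,.55,.6,.7):print('ptr',th,wproj(d,P(th,.13,.156)).round(1),'in',wproj(d,P(th,.13,.149)).round(1))
for th in(.66,.70,.74):print('mark',th,wproj(d,P(th,.13,.166)).round(1),[wproj(d,P(th+s*.077,.13,.166))[0].round(1) for s in(-1,1)])
E
```

```text
ptr 0.5 [347.  119.6] in [346.8 131. ]
ptr 0.55 [353.1 120.2] in [352.9 131.9]
ptr 0.6 [360.1 120.8] in [359.8 132.8]
ptr 0.7 [376.6 122.2] in [376.2 134.9]
mark 0.66 [370.  103.7] [np.float64(358.0), np.float64(384.0)]
mark 0.7 [377. 104.] [np.float64(364.0), np.float64(392.1)]
mark 0.74 [384.6 104.2] [np.float64(370.5), np.float64(400.6)]
```

View pics/w3c.png

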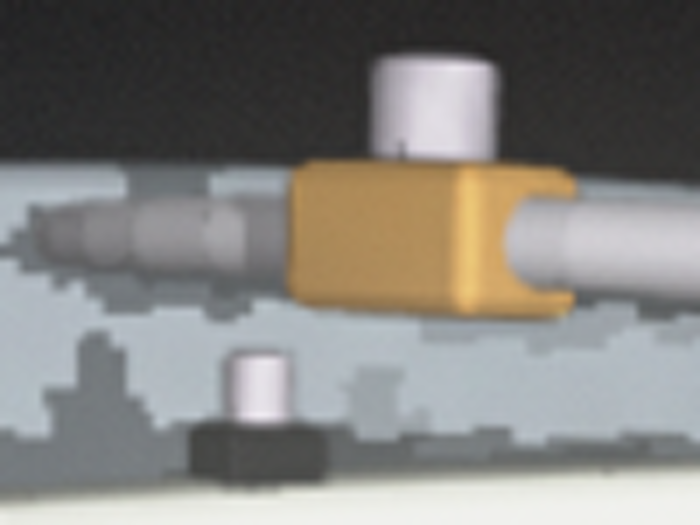

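```bash
python3 -m inch '0 0 4 -5 0; 0 0 9 -9 0; 0 0 14 -13 0; 0 0 20 -17 0; 0 0 20 -17 0; 0 0 20 -17 0' 60
cat > chk.py <<'E'
import sys
from rig import env
from m import *
k=sys.argv[1];box=list(map(int,sys.argv[2:6]))
for n in['wrist','scene']:
    d=env.get_image(n);cv2.imwrite(f'pics/{n}{k}.png',d['color']);pickle.dump(d,open(f'{n}{k}.pkl','wb'))
d=show(f'wrist{k}.pkl',box,f'pics/w{k}c.png')
s=env.observe();q=tor(np.array(s['position'])+[0,0,.019]);print(q,np.hypot(.07-q[0],q[2]-.081),np.arctan2(q[2]-.081,.07-q[0])-.2395,s['ft_force'],s['time_s'])
sg=1 if q[1]>0 else -1
for th in(.4,.45,.5,.55,.6,.65,.7,.75):
    print(th,'ptr',(wproj(d,P(th,.13,sg*.152))).round(1),'mark',(wproj(d,P(th,.13,sg*.166))).round(1),'screw',(wproj(d,P(th,.13,sg*.178))).round(1))
E
python3 chk.py 4 315 70 415 145
```

```text
time_s: 4.9
position: [0.6291, 0.0774, 0.2076]
tool_rot: [[0.108, 0.994, -0.0], [0.994, -0.108, -0.001], [-0.001, 0.0, -1.0]]
ft_force: [-14.4, 1.0, 11.9]
grip_width: 0.0079
[-0.03594769  0.08620313  0.22654542] 0.18002328706241838 0.7020666332962693 [-14.109544     0.26827729  12.65212116] 5.0
0.4 ptr [308. 123.] mark [308.  103.3] screw [308.   86.4]
0.45 ptr [311.5 123.5] mark [311.5 103.2] screw [311.5  85.8]
0.5 ptr [315.5 124. ] mark [315.6 103.2] screw [315.6  85.3]
0.55 ptr [320.3 124.6] mark [320.4 103.1] screw [320.5  84.7]
0.6 ptr [325.8 125.1] mark [325.9 103.1] screw [326.   84.2]
0.65 ptr [332.  125.8] mark [332.2 103.1] screw [332.4  83.7]
0.7 ptr [339.  126.4] mark [339.3 103.1] screw [339.5  83.2]
0.75 ptr [346.8 127.1] mark [347.1 103.2] screw [347.3  82.8]
```

View pics/w4c.png

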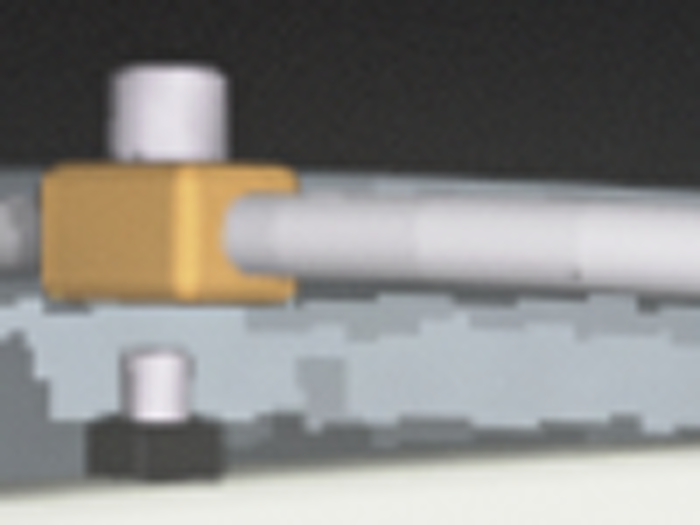

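```bash
python3 -m inch '0 0 0 -2 0; 0 0 0 -4 0; 0 0 0 -4 0; 0 0 0 -4 0' 60
python3 chk.py 5 315 70 415 145
```

```text
time_s: 5.5
position: [0.63, 0.0773, 0.2085]
tool_rot: [[0.108, 0.994, -0.0], [0.994, -0.108, -0.0], [-0.0, -0.0, -1.0]]
ft_force: [-3.6, 0.7, -3.6]
grip_width: 0.0075
[-0.0350026   0.0862008   0.22752754] 0.18026609441699912 0.7095117522188676 [-3.59548968  0.27152403 -2.88006976] 5.6
0.4 ptr [306.8 123. ] mark [306.8 103.3] screw [306.8  86.5]
0.45 ptr [310.2 123.5] mark [310.2 103.3] screw [310.2  85.9]
0.5 ptr [314.2 124. ] mark [314.3 103.2] screw [314.3  85.4]
0.55 ptr [318.9 124.5] mark [319.  103.1] screw [319.1  84.9]
0.6 ptr [324.4 125. ] mark [324.5 103.1] screw [324.6  84.3]
0.65 ptr [330.5 125.6] mark [330.7 103.1] screw [330.8  83.8]
0.7 ptr [337.4 126.3] mark [337.7 103.1] screw [337.8  83.3]
0.75 ptr [345.1 126.9] mark [345.4 103.2] screw [345.6  82.9]
```

View pics/w5c.png

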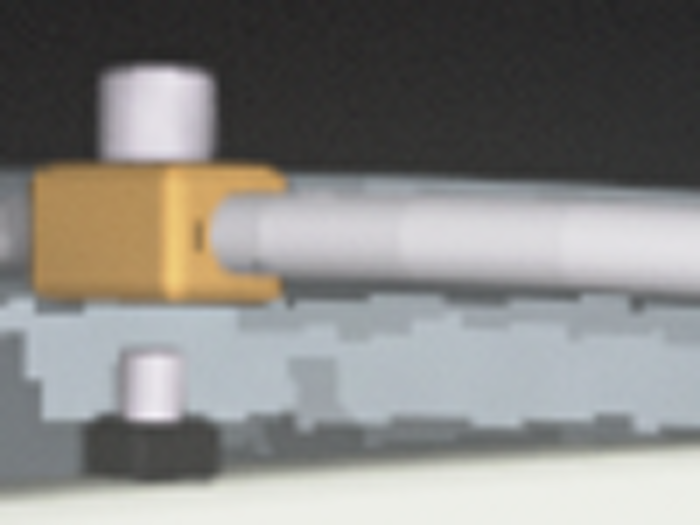

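The pointer and marker now agree to about 0.005 rad, so I'll release, retreat upward and recheck.

```bash
python3 -m inch '40 0 0 0 0; 40 0 0 0 0; 40 0 0 0 0; 40 0 0 -20 0; 40 0 0 -50 0; 40 0 0 -50 0' 60
python3 chk.py 6 280 60 380 135
```

```text
time_s: 6.35
position: [0.631, 0.0773, 0.2608]
tool_rot: [[0.108, 0.994, 0.006], [0.994, -0.108, -0.0], [0.0, 0.006, -1.0]]
ft_force: [-0.0, 0.4, -0.5]
grip_width: 0.0401
[-0.03497984  0.08624606  0.27691063] 0.22226502700375753 0.8393772333423306 [-0.86823485 -0.2109739  -0.71421883] 6.45
0.4 ptr [308.3 119.7] mark [308.3 103.8] screw [308.3  90.2]
0.45 ptr [311.2 120. ] mark [311.2 103.8] screw [311.2  89.9]
0.5 ptr [314.4 120.4] mark [314.5 103.8] screw [314.5  89.5]
0.55 ptr [318.2 120.7] mark [318.3 103.7] screw [318.3  89.2]
0.6 ptr [322.5 121.1] mark [322.6 103.7] screw [322.7  88.8]
0.65 ptr [327.4 121.4] mark [327.5 103.7] screw [327.6  88.5]
0.7 ptr [332.8 121.8] mark [332.9 103.7] screw [333.   88.2]
0.75 ptr [338.7 122.2] mark [338.9 103.8] screw [339.  88.]
```

View pics/wrist6.png

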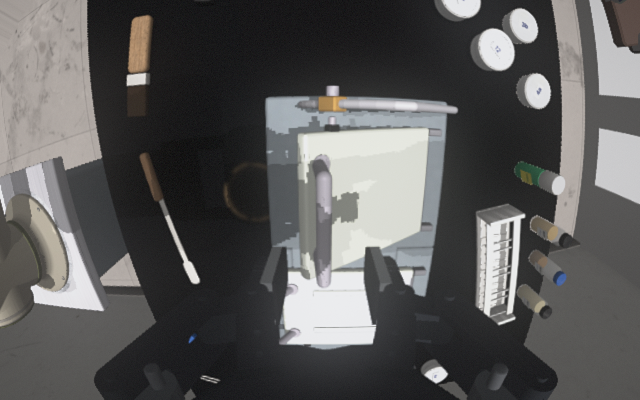

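The display stays put after release: pointer at (332,122) and marker at (333,104), the same column. Before moving right for a wrist look at the lid marker, I'll check clearance to the right wall.

Run:
```python
from h import *
d=pickle.load(open('top0.pkl','rb'));C=cloud(d)
for v in(150,200,250):print(C[v,[400,415,422,426,430,440,470,520]].round(3).tolist())
d=pickle.load(open('scene0.pkl','rb'));C=cloud(d)
# lid mark refined: brass contour
hsv=cv2.cvtColor(d['color'],cv2.COLOR_BGR2HSV)
m=((hsv[...,0]>8)&(hsv[...,0]<28)&(hsv[...,1]>120)&(hsv[...,2]>100))
for b in((380,160,400,180),(245,185,260,205)):
    q=tor(C[b[1]:b[3],b[0]:b[2]][m[b[1]:b[3],b[0]:b[2]]]);print(len(q),q.mean(0),q.min(0),q.max(0))
d=pickle.load(open('top0.pkl','rb'));C=cloud(d)
hsv=cv2.cvtColor(d['color'],cv2.COLOR_BGR2HSV)
m=((hsv[...,0]>8)&(hsv[...,0]<28)&(hsv[...,1]>80)&(hsv[...,2]>80))
for b in((355,200,370,220),(245,180,260,200)):
    q=tor(C[b[1]:b[3],b[0]:b[2]][m[b[1]:b[3],b[0]:b[2]]]);print(len(q),q.mean(0) if len(q) else 0)
```

```text
[[0.811, -0.323, 0.029], [0.817, -0.379, 0.004], [0.819, -0.405, -0.002], [0.986, -0.597, -0.717], [0.97, -0.599, -0.647], [0.932, -0.601, -0.479], [0.841, -0.6, -0.085], [0.748, -0.6, 0.317]]
[[0.643, -0.326, -0.001], [0.644, -0.377, -0.001], [0.644, -0.401, 0.001], [0.734, -0.591, -0.711], [0.727, -0.597, -0.659], [0.707, -0.598, -0.489], [0.659, -0.599, -0.101], [0.61, -0.599, 0.305]]
[[0.474, -0.323, 0.005], [0.475, -0.374, -0.001], [0.475, -0.396, 0.005], [0.49, -0.59, -0.728], [0.49, -0.602, -0.698], [0.487, -0.6, -0.515], [0.48, -0.6, -0.123], [0.473, -0.599, 0.29]]
44 [-0.03826977 -0.16845967  0.14369462] [-5.16968607e-02 -2.61560923e-01  3.66586525e-05] [ 0.11738947 -0.15889162  0.15756193]
43 [-0.03434     0.16659014  0.1677232 ] [-0.04125645  0.16078973  0.15736962] [-0.02342953  0.17174026  0.17487151]
14 [-0.04248836 -0.16399352  0.15130115]
22 [-0.02795748  0.17031404  0.14646074]
```

```bash
python3 -m inch '40 -318 4 -10 0; 40 -318 4 -10 0; 40 -318 4 -10 0; 40 -318 4 -10 0; 40 -318 4 -10 0; 40 -318 4 -10 0; 40 -318 4 -10 0; 40 -318 4 -10 0' 60
python3 chk.py 7 260 60 400 200
```

```text
time_s: 7.45
position: [0.5998, -0.2375, 0.2681]
tool_rot: [[0.107, 0.994, -0.0], [0.994, -0.107, 0.001], [0.0, -0.0, -1.0]]
ft_force: [0.3, 0.2, -0.1]
grip_width: 0.0399
[-0.02927518 -0.23015076  0.28741989] 0.22905181223033827 0.883014233957131 [-0.03519218 -0.59342864  0.08956522] 7.55
0.4 ptr [304.6 105.7] mark [304.6 121.2] screw [304.6 134.3]
0.45 ptr [307.2 105.7] mark [307.2 121.5] screw [307.2 135. ]
0.5 ptr [310.3 105.7] mark [310.2 121.8] screw [310.2 135.6]
0.55 ptr [313.8 105.7] mark [313.8 122.2] screw [313.8 136.3]
0.6 ptr [317.9 105.7] mark [317.8 122.6] screw [317.8 136.9]
0.65 ptr [322.5 105.8] mark [322.4 123. ] screw [322.3 137.6]
0.7 ptr [327.6 105.8] mark [327.5 123.4] screw [327.3 138.3]
0.75 ptr [333.3 105.9] mark [333.1 123.8] screw [332.9 139. ]
```

View pics/wrist7.png

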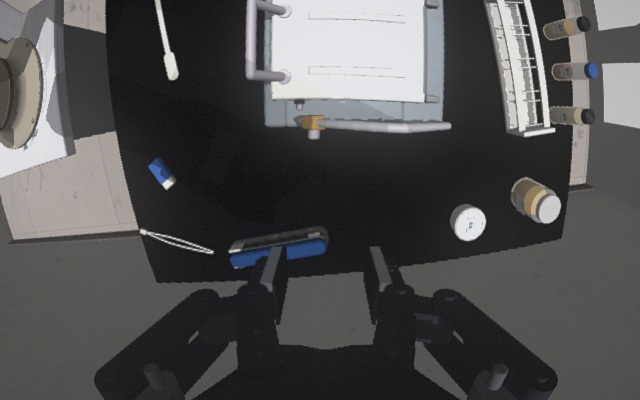

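View pics/scene7.png

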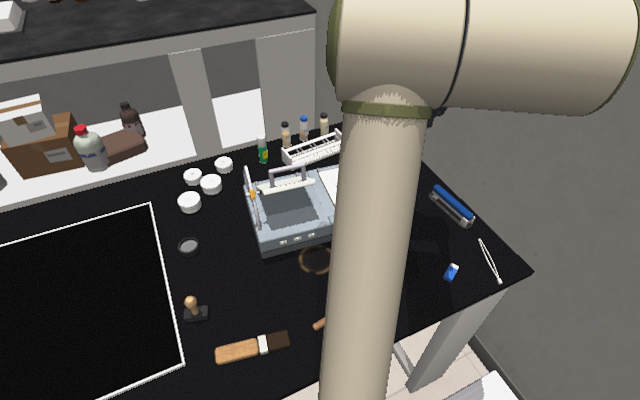

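Wrist view: the lid marker is at about (313,122), its screw at (314,133) and the lid pointer at (299,103). The scene view shows the display standing raised on its own. I'll zoom both.

Run:
```python
from m import *
show('wrist7.pkl',(265,85,355,150),'pics/w7c.png')
d=show('scene7.pkl',(235,155,325,225),'pics/s7c.png')
for th in(.65,.7,.75):print(th,proj(d,P(th,.13,.156)),proj(d,P(th,.13,.166)))
d=pickle.load(open('wrist7.pkl','rb'))
for x in(.0,.02):print('ptr lid',x,wproj(d,P(x,.13,-.152)))
print('c',wproj(d,tow([-.1,-.175,.075])),wproj(d,handle(0,-1)))
```

```text
0.65 [256.89369298 194.83753059] [252.46397263 195.8253349 ]
0.7 [256.26641592 192.00400043] [251.82933214 192.98509154]
0.75 [255.62427139 189.15511551] [251.18148295 190.12905634]
ptr lid 0.0 [298.02068781 105.66829777]
ptr lid 0.02 [297.82939646 105.67422264]
c [262.29699785 127.31242122] [249.68726827  37.60756885]
```

View pics/w7c.png

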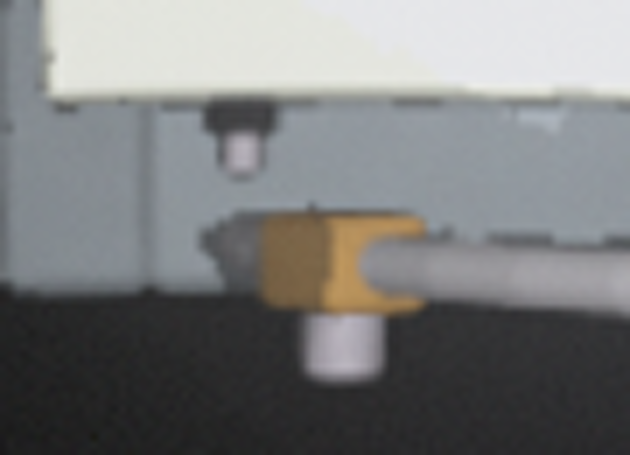

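View pics/s7c.png

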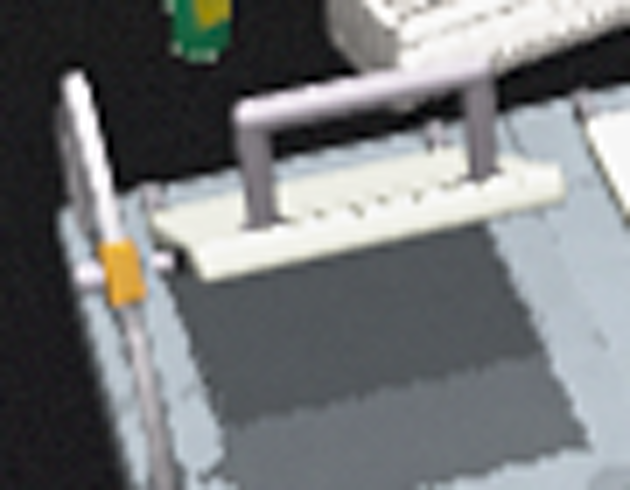

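Run:
```python
from rig import env
from h import *
s=env.observe();print(np.round(s['q'],2),s['position'])
p=np.array(s['position']);R=np.array(s['tool_rot'])
h=handle(0,-1);print(h,(R.T@(h+[0,0,-.019]-p)*1000).round(1))
```

```text
[-32.11  30.77  53.22   0.    96.01 -26.  ] [ 0.5998592  -0.23765728  0.26841989]
[ 0.54408519 -0.08521278  0.12298727] [145.6 -71.7 164.4]
```

```bash
python3 -m inch '40 146 -69 60 100; 40 146 -69 60 100; 40 146 -69 60 100; 40 146 -69 60 100; 40 146 -69 60 100; 40 146 -69 60 100; 40 146 -69 60 100; 40 146 -69 60 100; 40 146 -69 60 100; 40 146 -69 60 100' 60
python3 -m inch '40 0 0 0 77; 40 0 0 0 77; 40 0 0 0 77; 40 0 0 0 77; 40 0 0 0 77; 40 0 0 0 77; 40 0 0 0 77; 40 0 0 0 77; 40 0 0 0 77'
python3 - <<'E'
from rig import env
from h import *
d=env.get_image('wrist');cv2.imwrite('pics/w8.png',d['color']);pickle.dump(d,open('wrist8.pkl','wb'))
s=env.observe();print(np.round(s['q'],2))
p=np.array(s['position']);R=np.array(s['tool_rot'])
h=handle(0,-1)+[.0025,0,0];print(h,(R.T@(h+[0,0,-.019]-p)*1000).round(1),wproj(d,h),wproj(d,P(0,.13,-.152)))
for th in(.45,.5,.55,.6):print(th,wproj(d,P(th,.13,-.166)),wproj(d,P(th,.13,-.178)))
E
```

```text
time_s: 8.8
position: [0.5467, -0.0856, 0.2085]
tool_rot: [[0.96, -0.281, 0.0], [-0.281, -0.96, -0.0], [0.0, -0.0, -1.0]]
ft_force: [0.1, -0.2, -0.6]
grip_width: 0.0403
time_s: 9.93
position: [0.5468, -0.0861, 0.2084]
tool_rot: [[-0.053, -0.999, 0.0], [-0.999, 0.053, -0.0], [0.0, -0.0, -1.0]]
ft_force: [-0.2, 0.2, -1.0]
grip_width: 0.0402
[-21.22  23.15  76.09  -0.    80.74 161.82]
[ 0.54658519 -0.08521278  0.12298727] [ -1.    0.3 104.4] [324.07445545 207.87720037] [283.66621748 116.15795124]
0.45 [255.36242017  98.94056075] [256.12418597  81.90448221]
0.5 [249.22710118  98.79121035] [249.98195679  81.33594306]
0.55 [242.4521211   98.66391131] [243.19606449  80.79047717]
0.6 [235.04076021  98.56831228] [235.76942365  80.28179978]
```

View pics/w8.png

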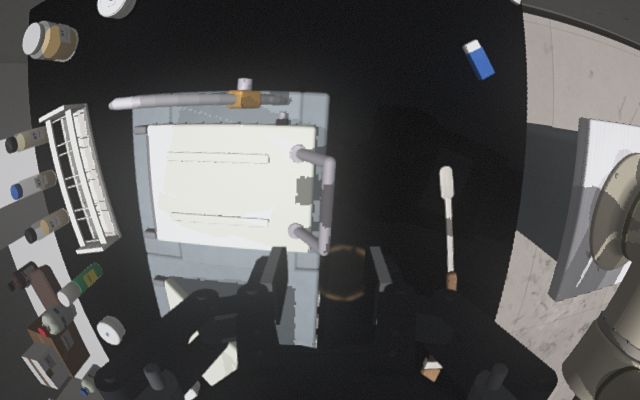

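The lid handle is at (328,205), between and below the open fingers, and the lid marker is at (246,99). Next I'll descend and grip.

```bash
python3 -m inch '40 0 1 50 0; 40 0 1 85 0; 40 0 1 100 0; 40 0 1 103 0; 40 0 1 103 0; 0 0 1 103 0; 0 0 1 103 0; 0 0 1 103 0; 0 0 1 103 0; 0 0 1 103 0' 70
python3 chk.py 9 200 50 300 125
```

```text
time_s: 11.22
position: [0.5462, -0.0867, 0.1059]
tool_rot: [[-0.057, -0.998, 0.002], [-0.998, 0.057, -0.0], [0.0, -0.002, -1.0]]
ft_force: [0.5, -0.8, 5.4]
grip_width: 0.0073
[-0.09966989 -0.08621996  0.12493306] 0.1752654659331974 0.013867946979274515 [0.15459307 1.19249347 4.9951084 ] 11.325
0.4 ptr [206.1 133.8] mark [206.4  98.8] screw [207.4  68.9]
0.45 ptr [194.2 135.4] mark [194.3  99. ] screw [195.2  67.8]
0.5 ptr [181.  137.2] mark [180.8  99.3] screw [181.7  66.9]
0.55 ptr [166.3 139.1] mark [165.9  99.8] screw [166.7  66.2]
0.6 ptr [150.5 141.3] mark [149.7 100.6] screw [150.5  65.8]
0.65 ptr [133.5 143.6] mark [132.3 101.7] screw [133.   65.7]
0.7 ptr [115.7 146.2] mark [114.1 103.1] screw [114.7  66.1]
0.75 ptr [ 97.3 148.9] mark [ 95.2 104.9] screw [95.7 67. ]
```

View pics/wrist9.png

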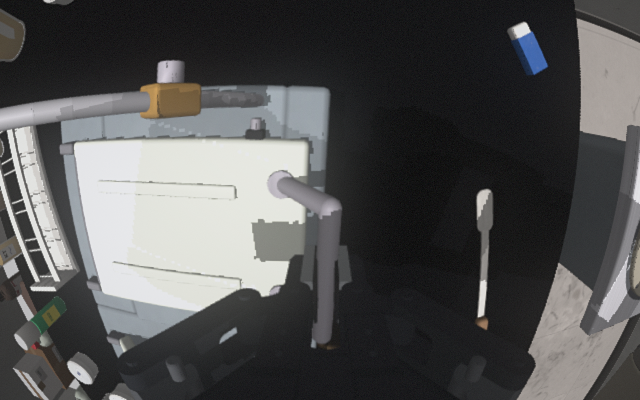

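```bash
python3 -m inch '0 0 -2 -8 0; 0 0 -6 -20 0; 0 0 -10 -30 0; 0 1 -15 -40 0; 0 1 -19 -48 0; 0 1 -24 -55 0; 0 2 -28 -61 0; 0 2 -32 -66 0; 0 2 -38 -73 0; 0 2 -38 -73 0' 70
python3 chk.py 10 200 50 300 150
```

```text
time_s: 12.58
position: [0.5819, -0.0907, 0.1795]
tool_rot: [[-0.056, -0.998, -0.004], [-0.998, 0.056, -0.0], [0.001, 0.004, -1.0]]
ft_force: [-13.6, -2.5, 5.4]
grip_width: 0.0073
[-0.06387437 -0.08615053  0.19834774] 0.1780248306119258 0.4802078675905315 [-12.50246045  -3.26329267   4.54153028] 12.675
0.4 ptr [306.3 123.8] mark [307.5 101.2] screw [308.6  81.9]
0.45 ptr [301.3 124.2] mark [302.4 100.9] screw [303.5  81. ]
0.5 ptr [295.4 124.6] mark [296.5 100.6] screw [297.6  80. ]
0.55 ptr [288.7 125.1] mark [289.8 100.3] screw [290.9  79. ]
0.6 ptr [281.2 125.5] mark [282.2  99.9] screw [283.3  78.1]
0.65 ptr [272.7 125.9] mark [273.7  99.6] screw [274.7  77.1]
0.7 ptr [263.3 126.4] mark [264.3  99.4] screw [265.3  76.2]
0.75 ptr [253.1 126.9] mark [253.9  99.1] screw [254.9  75.3]
```

View pics/wrist10.png

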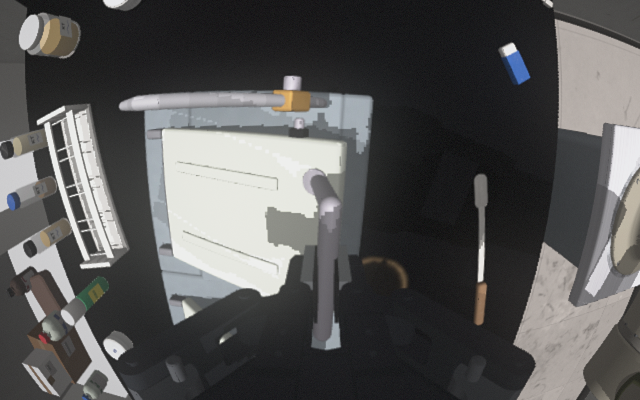

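View pics/w10c.png

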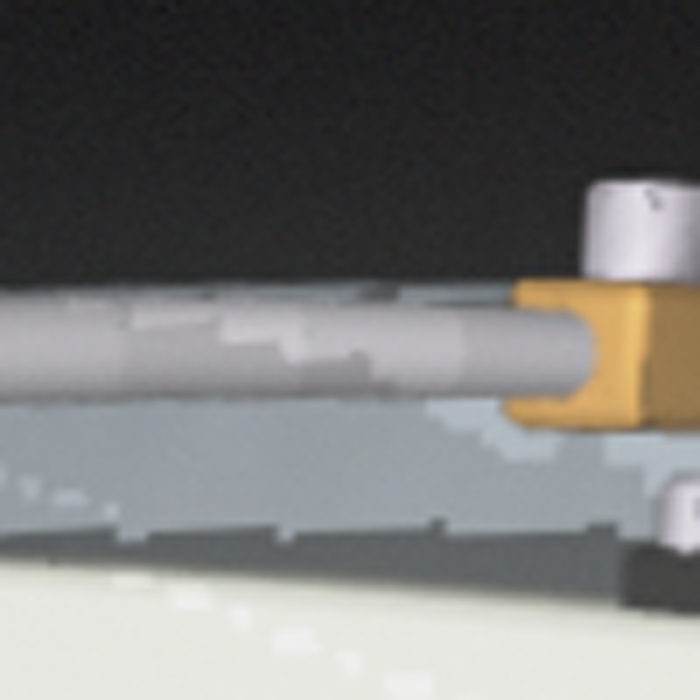

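Run:
```python
from m import *
show('wrist10.pkl',(250,65,340,145),'pics/w10d.png')
```

```text
(no output)
```

View pics/w10d.png

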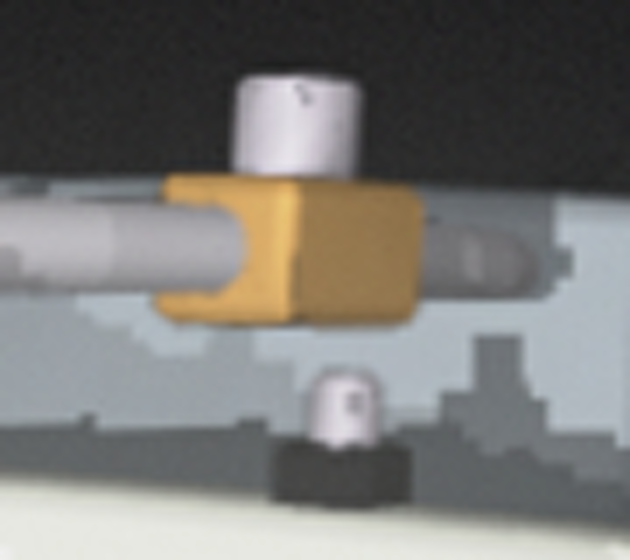

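```bash
python3 -m inch '0 0 -2 -3 0; 0 0 -4 -6 0; 0 0 -6 -8 0; 0 0 -7.5 -10 0; 0 0 -7.5 -10 0; 0 0 -7.5 -10 0' 70
python3 chk.py 11 250 65 340 145
```

```text
time_s: 13.42
position: [0.5898, -0.0915, 0.1887]
tool_rot: [[-0.057, -0.998, -0.004], [-0.998, 0.057, -0.001], [0.001, 0.003, -1.0]]
ft_force: [-8.0, -5.1, -1.3]
grip_width: 0.0077
[-0.05581125 -0.08608733  0.20766008] 0.17852519463789476 0.549260246412681 [-7.71100561 -4.91665066 -0.67871843] 13.525
0.4 ptr [319.5 123.6] mark [320.7 102. ] screw [321.8  83.5]
0.45 ptr [315.1 123.9] mark [316.3 101.7] screw [317.3  82.6]
0.5 ptr [309.9 124.3] mark [311.1 101.3] screw [312.2  81.7]
0.55 ptr [303.9 124.6] mark [305.1 101. ] screw [306.2  80.8]
0.6 ptr [297.1 124.9] mark [298.2 100.6] screw [299.3  79.8]
0.65 ptr [289.5 125.3] mark [290.6 100.2] screw [291.6  78.8]
0.7 ptr [281.  125.6] mark [282.   99.9] screw [283.1  77.9]
0.75 ptr [271.6 126. ] mark [272.6  99.6] screw [273.6  77. ]
```

View pics/w11c.png

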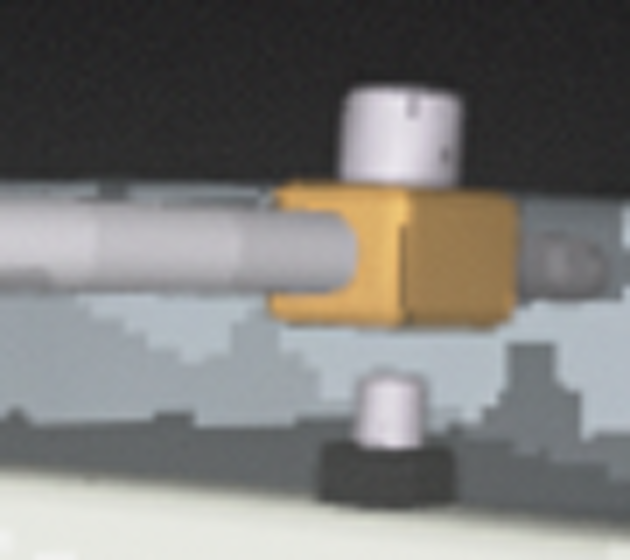

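```bash
python3 -m inch '0 0 -0.7 -1 0; 0 0 -0.7 -1 0; 0 0 -0.7 -1 0; 0 0 -0.7 -1 0; 0 0 -0.7 -1 0' 70
python3 chk.py 12 250 65 340 145
python3 - <<'E'
from rig import env
from m import *
d=env.get_image('top');cv2.imwrite('pics/t12.png',cv2.resize(d['color'][130:260,230:440],None,fx=3.5,fy=3.5,interpolation=cv2.INTER_CUBIC))
show('scene12.pkl',(235,145,345,225),'pics/s12c.png')
s=env.observe();print(np.abs(s['qvel']).max(),s['position'],s['time_s'])
E
```

```text
time_s: 14.15
position: [0.5905, -0.0916, 0.1895]
tool_rot: [[-0.057, -0.998, -0.004], [-0.998, 0.057, -0.001], [0.001, 0.004, -1.0]]
ft_force: [-7.0, -5.3, -2.1]
grip_width: 0.007
[-0.05506638 -0.08609221  0.20849738] 0.1785978171527201 0.555523158099499 [-6.51591704 -4.49087976 -0.78329466] 14.25
0.4 ptr [320.7 123.6] mark [321.9 102.1] screw [323.   83.7]
0.45 ptr [316.3 123.9] mark [317.5 101.8] screw [318.6  82.8]
0.5 ptr [311.2 124.2] mark [312.4 101.4] screw [313.4  81.9]
0.55 ptr [305.2 124.5] mark [306.4 101. ] screw [307.5  80.9]
0.6 ptr [298.5 124.9] mark [299.7 100.7] screw [300.8  80. ]
0.65 ptr [291.  125.2] mark [292.1 100.3] screw [293.2  79. ]
0.7 ptr [282.5 125.5] mark [283.6  99.9] screw [284.7  78. ]
0.75 ptr [273.3 125.9] mark [274.3  99.6] screw [275.3  77.1]
0.05831769160227449 [ 0.59054882 -0.09162537  0.18948347] 14.3
```

View pics/w12c.png

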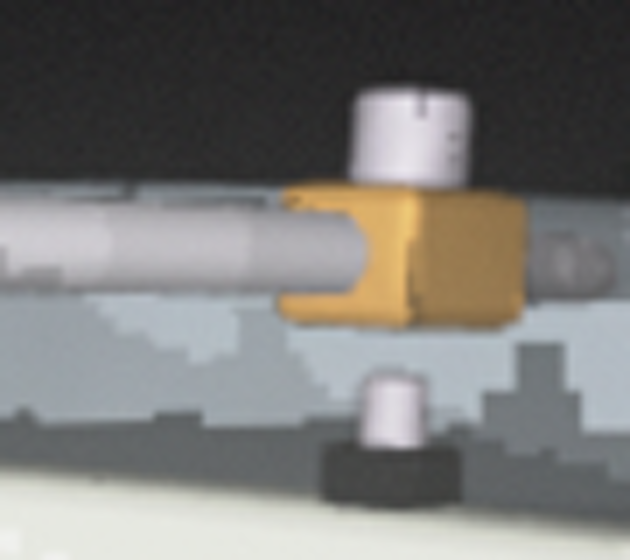

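View pics/s12c.png

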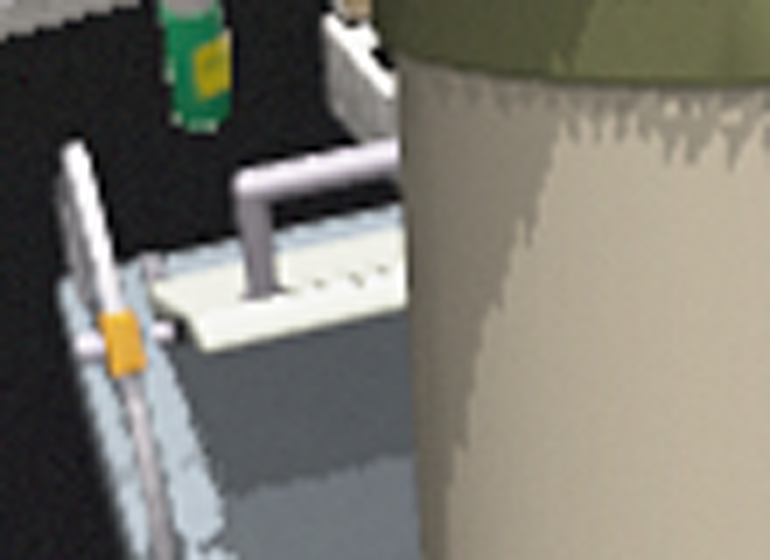

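View pics/t12.png

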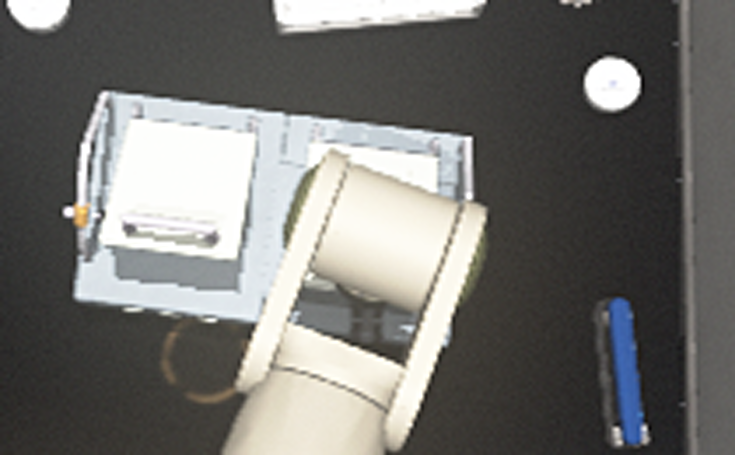

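Lid: the pin is at u=306.3 (0.541 rad) and the marker screw at u=308.6 (0.541 rad), so they're level. Display: still beside its marker in the scene view. The arm is still, so I'll hand in.

```bash
python3 -c "
from rig import env
print(env.close_job()); "
```

```text
the job is handed in; nothing more can be done
None
```

I raised the display to its marker and let go, and it stayed there. Then I lifted the lid to its own marker and handed in at about 14 s, with the gripper holding it still at 70 N.

- **Display:** just before I let go, the wrist camera put the pointer within about 0.005 rad of the marker, at roughly 0.70 rad. After release it still stood level with the marker, both straight after in the wrist view and later in the scene view (to about 0.01 rad). The scene view looked unchanged at the end.
- **Lid:** the last wrist picture put both the pointer and the marker at about 0.541 rad. The arm was practically still, with about 8 N at the wrist.
- **Surroundings:** the marker blocks and the stapler showed no sign of having moved. I did not measure the loupe or stamp again, but the arm passed well above them.

**Disagreements:**
- **Arm position against pictures:** the angle worked out from the arm's position read about 0.014 rad higher than the pictures for both flaps. I put this down to small errors in the reader pose and grip height, and trusted the direct pointer-to-marker comparison.
- **Lid check:** in the last top and scene pictures the arm hid the lid's pointer and marker, so that check rests on the wrist camera alone.

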